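# Take the twist-lock steaming dish out of its base and hold it for serving

### The arm

A 6-joint arm with a two-finger parallel gripper is mounted at the origin on a cart in front of the work surface, level with it; the furniture and walls round the work are solid. World frame = base frame: x ahead of the robot, y to its left, z up, the work surface at z = 0. Lengths are in m, angles in rad, forces in N, time in s.
With the tool pointing down it reaches from about 0.375 to 0.9 m from the base axis. Payload 3.1 kg.
Tool frame: the origin (TCP) lies where the fingers leave the gripper's body, on its centre line; the fingertips stand 73 mm ahead of it and the grasp point (between the pads) lies 54 mm ahead of it; z points along the fingers, y is the line along which they close (so a half turn about z gives the same grasp; the last joint's range is limited). The gripper opens to 85 mm and grips with 20 to 120 N. Pads are 22 mm wide; open, the fingers measure 114 mm over their backs; the gripper's body (76 mm by 85 mm) begins 54 mm behind the grasp point. The pads swing forward as they close: fully open they stand 13 mm farther back than shut.
Start: joints at [1.157, 0.527, 1.433, -0, 1.181, -0.178], TCP at [0.145, 0.608, 0.304] pointing down, gripper open.
Joint ranges: [-3.08, 3.08], [-0.75, 2.2], [0.22, 2.44], [-1.43, 4.57], [0, 2.65], [-2.85, 2.85]. Speed limits (rad/s): [2.79, 2.79, 3.14, 3.14, 3.14, 3.14].

### API

Orientations are given as a unit quaternion [x, y, z, w].
In Python, from station import manip gives the robot as it stands.
- The arm moves only by the tool step_arm, never from a script. Its argument "moves" is one flat list of numbers, 5 for each row, row after row: the opening, from 0 (shut) to 1 (fully open), then the shift along the world's x, y, z scaled (see below), then the turn about the world's z scaled (see below). In form: [fingers, x, y, z, yaw, fingers, x, y, z, yaw, ...]. A call has 1 to 12 rows; each row is the pose to reach, as a shift and turn from the pose commanded when the call began, turning the shorter way round; what a row does not reach only later rows make up. The controller multiplies each number of a shift by 200 mm and each number of a turn by pi rad. A row lasts 1/8 s, in which the tool goes at most 62.5 mm and 10.7 degrees, less where a joint would pass 70% of its speed; a pose out of reach is approached as far as the arm can. A call with a number of a shift or a turn outside -1 to 1 is refused whole. A call with a gripper value outside its range is refused whole. The fingers move at their own pace and stop on an object; "grip_force" is the grip in N (left out, the last holds). Time passes only in rows, so rows that repeat a pose let the fingers close. It gives the time, the measured TCP pose, the force, the opening and the grip force at its end, in the units of the state.
- manip.sense(): the state, without advancing time (a new reading comes with each control period).
- manip.snapshot(name): name is "scene" or "side" or "wrist"; returns a dict with "color" (480x640x3 uint8, blue, green, red), "z_map" (480x640 float32, m along the optical axis (not along the pixel's ray), 0 where there is no reading), "fovy" (degrees; the focal length in pixels is half the picture's height over the tangent of half this angle, whatever the lens; pixels are square), "cx", "cy" (the principal point, pixels), "R" (3x3) and "t" (3): a world point X has camera coordinates R X + t; the wrist camera has in their place "mount" (4x4, takes a point from camera to tool coordinates, whose origin is the TCP and whose axes are the flange's). Camera axes: x right, y down, z forward; pixel columns grow to the right and rows downward; lengths in m; the calibration is good to about 2 mm. A picture is of the moment at which its call begins: read the wrist's pose just before it.
- manip.sign_off(): hands the job in; it is judged then, once.
The state is a dict: "t": time; "q": joint angles; "qd": joint speeds; "tau": joint torques, N m; "tcp_pos": TCP position; "tool_rot": TCP orientation; "force": force on the tool from outside, world axes, zero at the start; "ft_torque": the same for the moment, N m; "finger_gap": opening from 0.0 (shut) to 1.0 (fully open); "gripper_force": force on a finger pad.
Only numpy, scipy, OpenCV 4.12 (cv2) and the standard library are available. Lean on these libraries where they do the work, as an engineer would, in place of code of your own. Each camera call takes 0.05 s, during which the arm holds its last target. There are 200 camera calls.

### The job

The potato is done: turn the steaming dish by its arch handle a quarter turn anticlockwise (seen from above) in its base so that it unlocks, then lift it straight out. Carry it level, with the potato staying in the middle of the dish, to above the middle of the round wooden serving board. Its underside is hot, so do not set it down: finish still holding the dish level and motionless about 10 cm above the board, for me to take the potato, and leave everything else as it stands.

Things in the scene. Friction and masses are not known exactly. Their poses are not given: they have to be found in the camera images.
- steamer: base of an electric steamer, fixed: black round foot 196 mm across with a timer knob on its front (local -x). The dish stands on its flat top plate, 40 mm above the worktop, inside a pale grey metal collar 54 mm high with an inward flange (inner radius 76 mm, underside 10 mm above the plate) that holds the dish's two lugs down. Origin on the axis at the underside, z up
- steamer_gap (a point): front gap in the collar's flange, 36 degrees wide, on the base's local -x side, 82 mm from the axis, 54 mm above the worktop; a second gap is opposite at +x. The lugs come out through these gaps when the dish has turned a quarter turn anticlockwise from the locked position. Stops let it turn about 5 degrees beyond that, and block it clockwise; axes as the base
- dish: round dished steel steaming plate, 144 mm across, 25 mm high, about 0.32 kg, rising from the middle at 9 degrees and more steeply outside. A fixed arch handle of steel wire spans it along local x. Origin on the axis at the underside; z up. It turns easily in the base, with about 2 mm of play sideways. In the locked start its x axis lies along the base's x axis to within 5 degrees
- dish_lug (a point): one of the dish's two flat lugs, at local +y, 77 mm from the axis and 5 mm above the underside; 24 mm wide, 6 mm thick, reaching 84 mm from the axis; the other is opposite at -y. While locked they lie under the flange with 2 mm of play upwards; axes as the dish
- dish_grip (a point): centre of the black straight grip at the top of the dish's arch handle, 100 mm above the dish's underside and on the dish's axis: a bar 64 mm long (local x), 12 mm wide (local y), 16 mm high, free all round, to be taken from above; the axes are those of the dish
- dish_middle (a point): point on the dish's axis 25 mm above its underside, about level with the centre of the potato when it lies in the middle; axes as the dish
- potato: the boiled round new potato: a ball of 42 mm, about 40 g, lying loose in the middle of the dish, below the handle; its origin turns with it, so use potato_center for its position
- potato_center (a point): centre of the potato, 26 mm above the dish's underside
- serving_board: round wooden serving board, 247 mm across, 18 mm high, with a loop of black flat strip as a handle on one side (local +x +y), lying still; a fork lies on it near its edge. Origin at the underside, at the centre of board and loop together, 36 mm from the middle of the round wood: use board_middle
- board_middle (a point): middle of the upper face of the round wood of the serving board, 18 mm above the worktop
- fork: steel fork, 193 mm long, lying on the serving board; leave it
- kitchen_timer: white kitchen timer, 60 mm across, 62 mm high, standing behind; leave it
- glass_front: drinking glass, 72 mm across, 127 mm high, standing behind; leave it
- glass_back: second drinking glass of the same kind, standing behind; leave it
- tin: round tin, 75 mm across, 58 mm high, at the right; leave it
There are look-alikes about, which are no part of the job. Of the things like the potato, leave any that is pink; of the rest the smaller one is meant.

How it is judged:
By the outcome, as a careful person would: the job done as asked, in the order asked, and still so for the second after the job is handed in, while the arm keeps its last pose, push and grip.
It also fails if it takes over 45 s, if anything falls off the work surface, if the arm or the gripper's body presses on something with over 40 N, if the wrist force passes 120 N, or if a joint passes its speed limit or range.

## Working session

There is one attempt and no reset: what is moved stays moved. The work goes in short steps, Python scripts to look and compute and a tool call to move; the robot and the scene stay as the last step left them, time stands still between calls to the robot, and variables do not carry over. Pictures are saved under pics/ and viewed, at most 10 in all, crops included, and the job is handed in when it is done.

Besides the shell and the picture viewer there is one more tool, called after "Request:" as a command line: name --argument value ..., lists and objects as JSON in quotes. step_arm: Moves the arm, as the interface text tells. Its arguments: {"type":"object","properties":{"moves":{"type":"array","items":{"type":"number"}},"grip_force":{"type":"number"}},"required":["moves"]}

```bash
mkdir -p pics
cat > h.py <<'E'
import numpy as np, cv2, pickle
from station import manip
def snap(n):
    s=manip.sense(); d=manip.snapshot(n)
    if n=="wrist":
        from scipy.spatial.transform import Rotation as Ro
        T=np.eye(4);T[:3,:3]=Ro.from_quat(s["tool_rot"]).as_matrix();T[:3,3]=s["tcp_pos"]
        M=T@np.array(d["mount"]); d["R"]=M[:3,:3].T; d["t"]=-M[:3,:3].T@M[:3,3]
    d["f"]=240/np.tan(np.radians(d["fovy"])/2); return d
def ray(d,u,v):
    R=np.array(d["R"]);c=-R.T@np.array(d["t"]);return c,R.T@np.array([(u-d["cx"])/d["f"],(v-d["cy"])/d["f"],1])
def plane(d,u,v,z):
    c,r=ray(d,u,v);return c+r*(z-c[2])/r[2]
def cloud(d):
    v,u=np.mgrid[0:480,0:640];Z=d["z_map"];R=np.array(d["R"])
    P=np.stack([(u-d["cx"])/d["f"]*Z,(v-d["cy"])/d["f"]*Z,Z],-1)-np.array(d["t"])
    P=P@R; P[Z==0]=np.nan; return P
def proj(d,X):
    p=np.array(d["R"])@np.array(X)+np.array(d["t"]);return p[:2]/p[2]*d["f"]+[d["cx"],d["cy"]]
E
python3 - <<'E'
from h import *
s=manip.sense();print(s)
for n in ["scene","side","wrist"]:
    d=snap(n);cv2.imwrite(f"pics/{n}0.png",d["color"]);pickle.dump(d,open(f"{n}0.pkl","wb"))
    print(n,-np.array(d["R"]).T@d["t"],d["fovy"])
E
```

```text
{'t': 0.0, 'q': array([ 1.15748866e+00,  5.28465119e-01,  1.43394883e+00,  1.26391693e-05,
        1.18138944e+00, -1.78499260e-01]), 'qd': array([-4.76735929e-04,  2.40803852e-05, -1.79100374e-03,  5.23754621e-04,
        4.05253386e-04,  5.31966862e-04]), 'tau': array([-2.10944498e-03, -4.42353380e+01, -1.78027958e+01, -4.32078896e-04,
        8.69484240e-03,  7.65622339e-07]), 'tcp_pos': array([0.14514204, 0.60731728, 0.30291929]), 'tool_rot': array([ 1.17136994e-01,  9.93115151e-01, -1.05562225e-03, -3.27919329e-04]), 'force': array([-0.556853  , -0.49948948,  0.01630896]), 'ft_torque': array([ 0.05470852,  0.0187945 , -0.02231446]), 'gripper_force': 0.0, 'finger_gap': 0.9997261352200707}
scene [-0.06207954  1.1925858   1.20917763] 44.22456231066838
side [-0.25729194 -0.25222096  1.30319727] 44.06154623215371
wrist [0.06902235 0.62505576 0.37413084] 66.97152183329683
```

View pics/scene0.png

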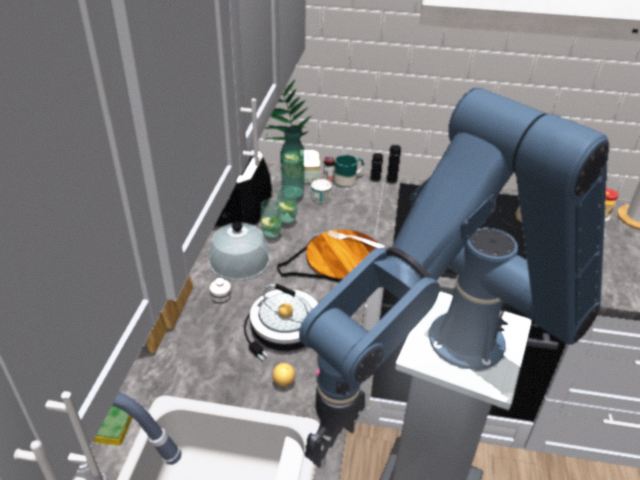

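View pics/side0.png

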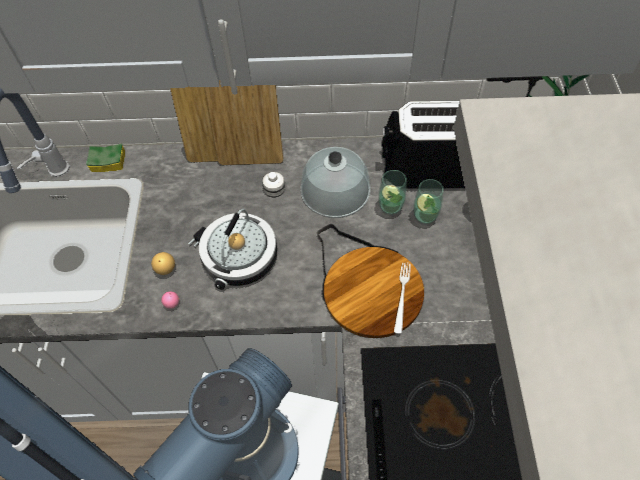

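The side view shows the steamer at (237,245) with its knob at (221,284), the potato at (237,241), the black grip at about (232,222) and the board at (374,290). The scene view shows the steamer at (285,316) and the grip at (285,290). Next I measure these.

Run:
```python
from h import *
S=pickle.load(open("side0.pkl","rb"));C=pickle.load(open("scene0.pkl","rb"))
P=cloud(S);Q=cloud(C)
print("top pts side",P[245,237],P[290,374],P[241,237],P[222,232],P[284,221],P[160,400])
print("scene",Q[316,285],Q[255,343],Q[290,285])
# board: orange-brown mask
for d,n,box in((S,"side",(310,240,440,345)),(C,"scene",(295,225,400,285))):
    hsv=cv2.cvtColor(d["color"],cv2.COLOR_BGR2HSV);m=cv2.inRange(hsv,(5,90,60),(25,255,255))
    x0,y0,x1,y1=box;k=np.zeros_like(m);k[y0:y1,x0:x1]=m[y0:y1,x0:x1]
    c=max(cv2.findContours(k,0,1)[0],key=cv2.contourArea)
    W=np.array([plane(d,u,v,.018)[:2] for u,v in cv2.convexHull(c)[:,0]])
    (cc,r)=cv2.minEnclosingCircle(W.astype(np.float32));print("board",n,cc,r,W.min(0),W.max(0))
# tall points near steamer in both clouds
for d,X,n,b in((S,P,"side",(185,200,290,300)),(C,Q,"scene",(235,275,330,350))):
    x0,y0,x1,y1=b;A=X[y0:y1,x0:x1].reshape(-1,3);col=d["color"][y0:y1,x0:x1].reshape(-1,3)
    ok=np.isfinite(A[:,0]);A=A[ok];col=col[ok]
    rim=A[(A[:,2]>.048)&(A[:,2]<.06)]
    (cc,r)=cv2.minEnclosingCircle(rim[:,:2].astype(np.float32));print(n,"rim",len(rim),cc,r)
    h=A[:,2]>.125;print("high",h.sum(),A[h].min(0) if h.any() else 0,A[h].max(0) if h.any() else 0)
    w=A[h]
    if len(w)>3:
        m=w.mean(0);u,s,vt=np.linalg.svd(w[:,:2]-m[:2]);print(m,vt[0],s)
    e=cv2.resize(d["color"][y0:y1,x0:x1],None,fx=5,fy=5,interpolation=cv2.INTER_CUBIC);cv2.imwrite(f"pics/{n}c.png",e)
a=cv2.imread("pics/sidec.png");b=cv2.imread("pics/scenec.png");h=max(a.shape[0],b.shape[0])
o=np.zeros((h,a.shape[1]+b.shape[1],3),np.uint8);o[:a.shape[0],:a.shape[1]]=a;o[:b.shape[0],a.shape[1]:]=b
f=800/o.shape[1];cv2.imwrite("pics/both.png",cv2.resize(o,None,fx=f,fy=f));print(f*5,a.shape,b.shape)
```

```text
top pts side [0.4479929  0.16297846 0.07952329] [ 0.43367197 -0.18472153  0.01715524] [0.4585509  0.16626758 0.08054405] [0.47025542 0.1730013  0.14396725] [0.35895748 0.18233863 0.03143188] [ 0.77511116 -0.18287689  0.11267529]
scene [0.45985143 0.1934562  0.06597621] [ 0.43862706 -0.169496    0.01774814] [0.4650375  0.18122892 0.14902413]
board side (0.4334796369075775, -0.18144817650318146) 0.12619805335998535 [ 0.30782087 -0.30546293] [ 0.55954458 -0.059269  ]
board scene (0.4570159614086151, -0.16921737790107727) 0.12215080857276917 [ 0.36219624 -0.26503972] [ 0.56434782 -0.05143176]
side rim 2622 (0.4675582945346832, 0.1742665320634842) 0.0982966423034668
high 196 [0.40477986 0.16495101 0.12609397] [0.52426607 0.18253238 0.15183242]
[0.46003267 0.17322936 0.14228347] [-0.9928468  0.1193953] [0.4032919  0.04424001]
scene rim 1589 (0.4699590802192688, 0.17588835954666138) 0.09906061738729477
high 1450 [0.15193207 0.16711216 0.12502876] [0.52810266 0.64421435 0.58146008]
[0.21968032 0.5627359  0.50172773] [-0.53987037  0.84174817] [6.58480332 0.5413484 ]
4.0 (500, 525, 3) (375, 475, 3)
```

View pics/both.png

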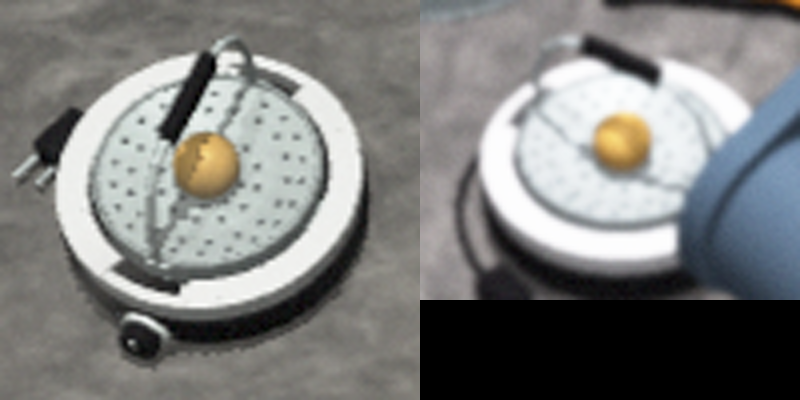

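The grip runs along x at yaw about -7°, and the knob confirms base yaw of about -4°. I'll approach with the half-turned grasp so joint 6 keeps room for the unlocking turn.

Request:
step_arm --moves '[1, 0.35, -0.5, 0.0, -0.24, 1, 0.7, -1, 0.1, -0.48, 1, 0.7, -1, 0.1, -0.48, 1, 0.7, -1, 0.1, -0.48, 1, 0.7, -1, 0.1, -0.48, 1, 0.7, -1, 0.1, -0.48, 1, 0.7, -1, 0.1, -0.48, 1, 0.7, -1, 0.1, -0.48, 1, 0.7, -1, 0.1, -0.48]'

```text
t: 1.27
tcp_pos: [0.2852, 0.4077, 0.3237]
tool_rot: [0.765, 0.644, -0.0, 0.0]
force: [0.3, -0.4, 0.4]
finger_gap: 0.996
gripper_force: 0.0
```

Request:
step_arm --moves '[1, 0.35, -0.6, 0.0, -0.24, 1, 0.7, -1, 0, -0.48, 1, 0.7, -1, 0, -0.48, 1, 0.7, -1, 0, -0.48, 1, 0.7, -1, 0, -0.48, 1, 0.7, -1, 0, -0.48, 1, 0.7, -1, 0, -0.48, 1, 0.7, -1, 0, -0.48, 1, 0.7, -1, 0, -0.48, 1, 0.7, -1, 0, -0.48]'

```text
t: 2.52
tcp_pos: [0.4253, 0.2079, 0.3239]
tool_rot: [0.999, -0.053, -0.0, 0.0]
force: [-0.0, -0.0, 0.1]
finger_gap: 1.003
gripper_force: 0.0
```

Run:
```python
from h import *
s=manip.sense();print(s['t'],s['tcp_pos'],s['q'],s['tool_rot'])
for n in ["wrist","scene"]:
    d=snap(n);cv2.imwrite(f"pics/{n}1.png",d["color"]);pickle.dump(d,open(f"{n}1.pkl","wb"))
```

```text
2.525 [0.42530232 0.20785705 0.3238729 ] [2.17896794e-01 2.96515764e-01 1.77651050e+00 8.65970968e-06
 1.06870873e+00 1.89396686e+00] [ 9.98614888e-01 -5.26146453e-02 -6.95967048e-05  1.53628792e-05]
```

View pics/wrist1.png

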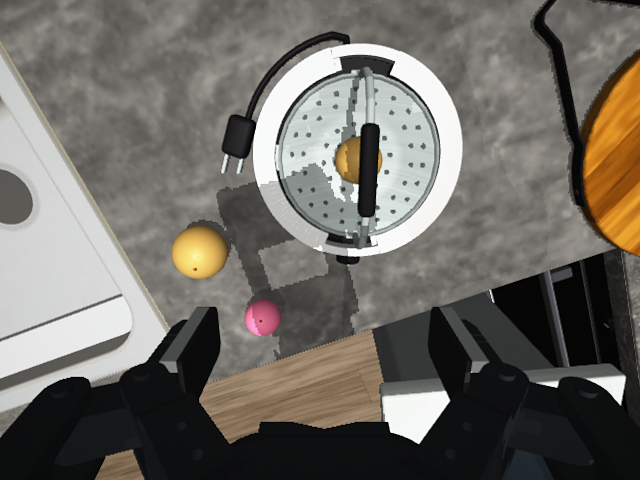

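The wrist view shows the collar centred at about (357,150), gaps in its flange at (367,65) and (352,240), and the grip from (371,125) to (367,216). The potato is at (357,160).

Run:
```python
from h import *
d=pickle.load(open("wrist1.pkl","rb"));im=d["color"];hsv=cv2.cvtColor(im,cv2.COLOR_BGR2HSV)
P=cloud(d)
# collar: bright white
m=cv2.inRange(hsv,(0,0,215),(180,40,255));k=np.zeros_like(m);k[35:262,245:470]=m[35:262,245:470]
c=max(cv2.findContours(k,0,1)[0],key=cv2.contourArea);h=cv2.convexHull(c)[:,0]
W=np.array([plane(d,u,v,.094)[:2] for u,v in h]);print("z collar",np.nanmedian(P[k>0][:,2]))
zc=np.nanmedian(P[k>0][:,2])
W=np.array([plane(d,u,v,zc)[:2] for u,v in h]);cc,r=cv2.minEnclosingCircle(W.astype(np.float32));A=np.c_[2*W,np.ones(len(W))];x=np.linalg.lstsq(A,(W**2).sum(1),rcond=None)[0];print("collar",cc,r,"fit",x[:2],np.sqrt(x[2]+x[:2]@x[:2]))
cc=x[:2]
# dark angular profile at flange radius
v,u=np.mgrid[30:270,240:480]
pts=np.array([plane(d,a,b,zc)[:2] for a,b in zip(u.ravel(),v.ravel())])-cc
rr=np.hypot(*pts.T);th=np.degrees(np.arctan2(pts[:,1],pts[:,0]));V=hsv[30:270,240:480,2].ravel()
for r0,r1 in((.079,.083),(.083,.087)):
    s=(rr>r0)&(rr<r1)&(V<110);t=th[s];f=t[abs(t)<60];b=(t[abs(t)>120])%360
    for g in(f,b): print(r0,len(g),np.round(np.percentile(g,[2,50,98]),1) if len(g) else 0)
# grip
m=((hsv[...,2]<60)*255).astype(np.uint8);k=np.zeros_like(m);k[115:225,355:385]=m[115:225,355:385]
c=max(cv2.findContours(k,0,1)[0],key=cv2.contourArea);b=cv2.minAreaRect(c);bx=cv2.boxPoints(b);print(b)
zg=np.nanmedian(P[k>0][:,2]);print("zgrip",zg)
Wb=np.array([plane(d,*p,zg)[:2] for p in bx]);print("grip c",Wb.mean(0))
for i in range(2):
    e=Wb[i+1]-Wb[i];print(np.linalg.norm(e),np.degrees(np.arctan2(e[1],e[0])))
# potato
m=cv2.inRange(hsv,(8,100,80),(28,255,255))[130:190,330:390];print("potato",np.nanmean(P[130:190,330:390][m>0],axis=0))
# board
m=cv2.inRange(hsv,(5,90,60),(25,255,255))
m[:, :560]=0;m[265:]=0
c=max(cv2.findContours(m,0,1)[0],key=cv2.contourArea)[:,0];c=c[(c[:,0]<636)&(c[:,1]<230)]
W=np.array([plane(d,*p,.018)[:2] for p in c]);print(W.mean(0),np.abs(np.hypot(*(W-[.4335,-.1815]).T)).mean())
```

```text
z collar 0.05547486397662455
collar (0.46905791759490967, 0.17201876640319824) 0.095608189702034 fit [0.46897848 0.17207215] 0.09535948410669247
0.079 267 [-25.3 -10.5   4.6]
0.079 159 [154.7 168.6 184.6]
0.083 260 [-25.4 -10.2   4.7]
0.083 137 [154.9 168.4 184.5]
((367.62567138671875, 169.61187744140625), (18.76350212097168, 93.34449005126953), 3.012787342071533)
zgrip 0.14848266690580697
grip c [0.46972282 0.17285074]
0.062084914708519776 -7.353112240354319
0.012160233630918778 -98.84748045653836
potato [0.47159326 0.17937907 0.08194593]
[ 0.46190745 -0.07137388] 0.12342017449589522
```

Request:
step_arm --moves '[1, 0.221, -0.177, 0, -0.008, 1, 0.221, -0.177, -0.15, -0.008, 1, 0.221, -0.177, -0.3, -0.008, 1, 0.221, -0.177, -0.4, -0.008, 1, 0.221, -0.177, -0.5, -0.008, 1, 0.221, -0.177, -0.58, -0.008, 1, 0.221, -0.177, -0.65, -0.008, 1, 0.221, -0.177, -0.65, -0.008, 1, 0.221, -0.177, -0.65, -0.008]' --grip_force 40

```text
t: 3.75
tcp_pos: [0.4699, 0.1725, 0.1943]
tool_rot: [0.998, -0.067, 0.0, -0.0]
force: [0.3, 0.7, 0.1]
finger_gap: 1.002
gripper_force: 0.0
```

Request:
step_arm --moves '[0.5, 0, 0, 0, 0, 0.3, 0, 0, 0, 0, 0.2, 0, 0, 0, 0, 0.1, 0, 0, 0, 0, 0, 0, 0, 0, 0, 0, 0, 0, 0, 0, 0, 0, 0, 0, 0, 0, 0, 0, 0, 0]' --grip_force 40

```text
t: 4.75
tcp_pos: [0.4697, 0.1725, 0.1941]
tool_rot: [0.998, -0.067, 0.0, -0.0]
force: [-0.9, 0.6, 4.4]
finger_gap: 0.133
gripper_force: 40.7
```

Run:
```python
from h import *
s=manip.sense();print({k:np.round(v,3) for k,v in s.items() if k!='tau'})
a=snap("wrist");b=snap("side")
cv2.imwrite("pics/g.png",np.hstack([cv2.resize(a["color"],(400,300)),cv2.resize(b["color"][180:315,170:350],(400,300),interpolation=2)]))
```

```text
{'t': np.float64(4.75), 'q': array([0.128, 0.534, 1.844, 0.   , 0.763, 1.833]), 'qd': array([ 0.001,  0.   , -0.   ,  0.001,  0.   , -0.   ]), 'tcp_pos': array([0.47 , 0.173, 0.194]), 'tool_rot': array([ 0.998, -0.067,  0.   , -0.   ]), 'force': array([-0.879,  0.564,  4.353]), 'ft_torque': array([ 0.09 ,  0.098, -0.105]), 'gripper_force': np.float64(40.685), 'finger_gap': np.float64(0.133)}
```

View pics/g.png

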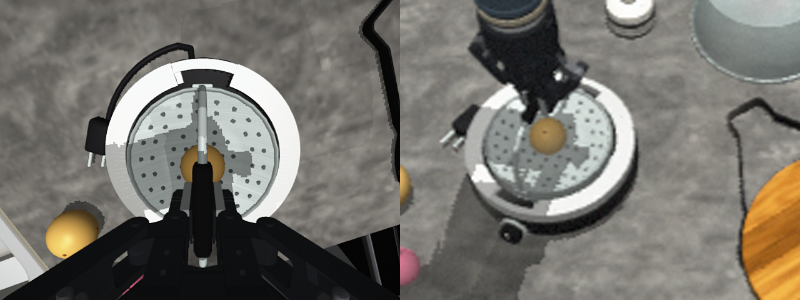

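The bar is held between the pads at a gap of 0.133 (about 11 mm), and the potato is in the middle. Next I turn the dish anticlockwise in two halves.

Request:
step_arm --moves '[0, 0, 0, 0.003, 0, 0, 0, 0, 0.003, 0.011, 0, 0, 0, 0.003, 0.033, 0, 0, 0, 0.003, 0.067, 0, 0, 0, 0.003, 0.1, 0, 0, 0, 0.003, 0.133, 0, 0, 0, 0.003, 0.167, 0, 0, 0, 0.003, 0.2, 0, 0, 0, 0.003, 0.228, 0, 0, 0, 0.003, 0.244, 0, 0, 0, 0.003, 0.25, 0, 0, 0, 0.003, 0.25]' --grip_force 60

```text
t: 6.35
tcp_pos: [0.4693, 0.1723, 0.1942]
tool_rot: [0.947, 0.32, -0.0, 0.0]
force: [-0.3, -1.0, -1.1]
finger_gap: 0.126
gripper_force: 58.6
```

Run:
```python
from h import *
s=manip.sense();print({k:np.round(v,3) for k,v in s.items() if k!='tau'})
```

```text
{'t': np.float64(6.35), 'q': array([ 0.128,  0.534,  1.844, -0.   ,  0.764,  1.048]), 'qd': array([ 0.   ,  0.001,  0.001, -0.   , -0.001,  0.004]), 'tcp_pos': array([0.469, 0.172, 0.194]), 'tool_rot': array([ 0.947,  0.32 , -0.   ,  0.   ]), 'force': array([-0.303, -1.   , -1.074]), 'ft_torque': array([-0.058, -0.078, -0.014]), 'gripper_force': np.float64(58.555), 'finger_gap': np.float64(0.126)}
```

Request:
step_arm --moves '[0, 0, 0, 0, 0.011, 0, 0, 0, 0, 0.033, 0, 0, 0, 0, 0.067, 0, 0, 0, 0, 0.1, 0, 0, 0, 0, 0.133, 0, 0, 0, 0, 0.167, 0, 0, 0, 0, 0.195, 0, 0, 0, 0, 0.218, 0, 0, 0, 0, 0.23, 0, 0, 0, 0, 0.232, 0, 0, 0, 0, 0.232]' --grip_force 60

```text
t: 7.72
tcp_pos: [0.4693, 0.1724, 0.1942]
tool_rot: [0.771, 0.637, -0.0, -0.0]
force: [0.8, 0.4, -3.6]
finger_gap: 0.132
gripper_force: 58.5
```

Run:
```python
from h import *
s=manip.sense();print({k:np.round(v,3) for k,v in s.items() if k!='tau'})
a=snap("wrist");b=snap("side")
cv2.imwrite("pics/g2.png",np.hstack([cv2.resize(a["color"],(400,300)),cv2.resize(b["color"][190:295,180:320],(400,300),interpolation=2)]))
```

```text
{'t': np.float64(7.725), 'q': array([ 0.128,  0.534,  1.844, -0.   ,  0.764,  0.319]), 'qd': array([ 0.001, -0.   , -0.   ,  0.001, -0.002,  0.002]), 'tcp_pos': array([0.469, 0.172, 0.194]), 'tool_rot': array([ 0.771,  0.637, -0.   , -0.   ]), 'force': array([ 0.771,  0.444, -3.642]), 'ft_torque': array([-0.022, -0.059,  0.028]), 'gripper_force': np.float64(58.516), 'finger_gap': np.float64(0.132)}
```

View pics/g2.png

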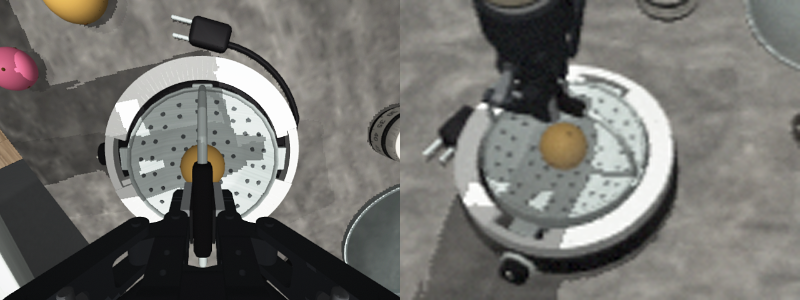

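The handle has turned, and both lugs show in the gaps at (122,155) and (280,155), with the potato in the middle. I'll lift slowly and watch the force.

Request:
step_arm --moves '[0, 0, 0, 0.01, 0, 0, 0, 0, 0.025, 0, 0, 0, 0, 0.04, 0, 0, 0, 0, 0.05, 0, 0, 0, 0, 0.05, 0]' --grip_force 60

```text
t: 8.45
tcp_pos: [0.4696, 0.1725, 0.2048]
tool_rot: [0.771, 0.637, 0.0, 0.0]
force: [0.6, 0.8, -4.0]
finger_gap: 0.127
gripper_force: 58.4
```

Request:
step_arm --moves '[0, 0, 0, 0.02, 0, 0, 0, 0, 0.06, 0, 0, 0, 0, 0.11, 0, 0, 0, 0, 0.16, 0, 0, 0, 0, 0.21, 0, 0, 0, 0, 0.26, 0, 0, 0, 0, 0.3, 0, 0, 0, 0, 0.325, 0, 0, 0, 0, 0.335, 0, 0, 0, 0, 0.335, 0]' --grip_force 60

```text
t: 9.7
tcp_pos: [0.4695, 0.1724, 0.2714]
tool_rot: [0.771, 0.637, -0.0, -0.0]
force: [0.3, -0.4, -5.3]
finger_gap: 0.125
gripper_force: 58.4
```

Run:
```python
from h import *
s=manip.sense();print({k:np.round(v,3) for k,v in s.items() if k!='tau'})
b=snap("side");a=snap("wrist");pickle.dump(b,open("sideL.pkl","wb"))
cv2.imwrite("pics/g3.png",np.hstack([cv2.resize(a["color"],(400,300)),cv2.resize(b["color"][160:295,180:360],(400,300),interpolation=2)]))
```

```text
{'t': np.float64(9.7), 'q': array([ 0.128,  0.407,  1.776, -0.   ,  0.958,  0.319]), 'qd': array([-0.001,  0.007,  0.007, -0.001, -0.002,  0.002]), 'tcp_pos': array([0.469, 0.172, 0.271]), 'tool_rot': array([ 0.771,  0.637, -0.   , -0.   ]), 'force': array([ 0.328, -0.432, -5.294]), 'ft_torque': array([-0.015, -0.023,  0.032]), 'gripper_force': np.float64(58.432), 'finger_gap': np.float64(0.125)}
```

View pics/g3.png

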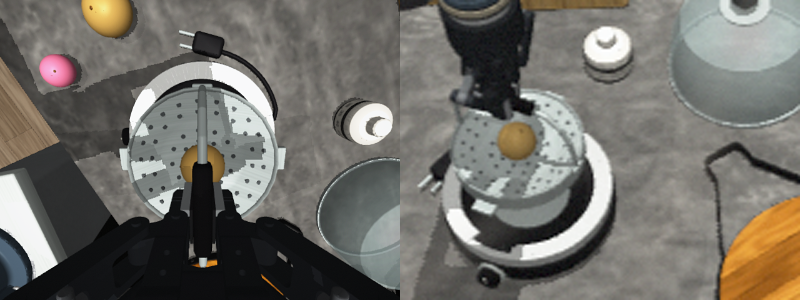

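The dish is out with both lugs clear, level, and the potato is centred. I'll carry it gently to the board.

Request:
step_arm --moves '[0, -0.001, -0.01, 0, 0, 0, -0.003, -0.03, 0, 0, 0, -0.006, -0.06, 0, 0, 0, -0.01, -0.1, 0, 0, 0, -0.015, -0.15, 0, 0, 0, -0.021, -0.21, 0, 0, 0, -0.028, -0.28, 0, 0, 0, -0.035, -0.35, 0, 0, 0, -0.042, -0.42, 0, 0, 0, -0.049, -0.49, 0, 0, 0, -0.056, -0.56, 0, 0, 0, -0.063, -0.63, 0, 0]' --grip_force 60

```text
t: 11.3
tcp_pos: [0.4569, 0.0455, 0.2715]
tool_rot: [0.771, 0.637, 0.0, 0.0]
force: [-0.0, -0.4, -4.0]
finger_gap: 0.129
gripper_force: 58.4
```

Request:
step_arm --moves '[0, -0.007, -0.07, 0, 0, 0, -0.014, -0.14, 0, 0, 0, -0.021, -0.21, 0, 0, 0, -0.028, -0.28, 0, 0, 0, -0.035, -0.35, 0, 0, 0, -0.042, -0.42, 0, 0, 0, -0.049, -0.49, 0, 0, 0, -0.056, -0.56, 0, 0, 0, -0.063, -0.63, 0, 0, 0, -0.07, -0.7, 0, 0, 0, -0.077, -0.77, 0, 0, 0, -0.084, -0.84, 0, 0]' --grip_force 60

```text
t: 12.8
tcp_pos: [0.44, -0.1225, 0.2715]
tool_rot: [0.771, 0.637, -0.0, -0.0]
force: [0.2, 0.9, -4.3]
finger_gap: 0.128
gripper_force: 58.4
```

Request:
step_arm --moves '[0, -0.007, -0.07, 0, 0, 0, -0.013, -0.13, 0, 0, 0, -0.018, -0.18, 0, 0, 0, -0.022, -0.22, 0, 0, 0, -0.025, -0.25, 0, 0, 0, -0.028, -0.275, 0, 0, 0, -0.03, -0.29, 0, 0, 0, -0.031, -0.3, 0, 0, 0, -0.031, -0.3, 0, 0, 0, -0.031, -0.3, 0, 0]' --grip_force 60

```text
t: 14.05
tcp_pos: [0.4339, -0.1814, 0.2715]
tool_rot: [0.771, 0.637, 0.0, -0.0]
force: [0.2, -0.1, -4.8]
finger_gap: 0.125
gripper_force: 58.4
```

Run:
```python
from h import *
s=manip.sense();print({k:np.round(v,3) for k,v in s.items() if k!='tau'})
b=snap("side");a=snap("wrist")
cv2.imwrite("pics/g4.png",np.hstack([cv2.resize(a["color"],(400,300)),cv2.resize(b["color"][180:375,280:540],(400,300),interpolation=2)]))
P=cloud(a);hsv=cv2.cvtColor(a["color"],cv2.COLOR_BGR2HSV);m=cv2.inRange(hsv,(8,100,80),(28,255,255))>0
m[:200]=0;m[300:]=0;m[:,:280]=0;m[:,370:]=0
q=P[m];q=q[(q[:,2]>.12)];print("potato",q.mean(0),q.max(0),q.min(0))
# steel dish rim level: points near radius .07 around TCP, z>.1
c=s["tcp_pos"][:2]
for Q,n in((P,"wrist"),(cloud(b),"side")):
    X=Q.reshape(-1,3);r=np.hypot(*(X[:,:2]-c).T);w=X[(r>.045)&(r<.066)&(X[:,2]>.115)&(X[:,2]<.15)]
    A=np.c_[w[:,:2]-c,np.ones(len(w)),r[(r>.045)&(r<.066)&(X[:,2]>.115)&(X[:,2]<.15)]];x=np.linalg.lstsq(A,w[:,2],rcond=None)[0]
    print(n,len(w),"tilt deg",np.degrees(x[:2]),w[:,2].mean())
```

```text
{'t': np.float64(14.05), 'q': array([-0.634,  0.37 ,  1.846,  0.   ,  0.926, -0.444]), 'qd': array([-0.001,  0.   ,  0.001, -0.001, -0.001,  0.005]), 'tcp_pos': array([ 0.434, -0.181,  0.272]), 'tool_rot': array([ 0.771,  0.637,  0.   , -0.   ]), 'force': array([ 0.167, -0.07 , -4.763]), 'ft_torque': array([ 0.034, -0.002, -0.046]), 'gripper_force': np.float64(58.444), 'finger_gap': np.float64(0.125)}
potato [ 0.43605458 -0.17568183  0.15729381] [ 0.45523135 -0.14579517  0.22309419] [ 0.41410352 -0.19655761  0.12504621]
wrist 16162 tilt deg [-0.09778272  0.82453314] 0.1360542268382007
side 913 tilt deg [ 0.24737041 -0.01481312] 0.13398126497700705
```

View pics/g4.png

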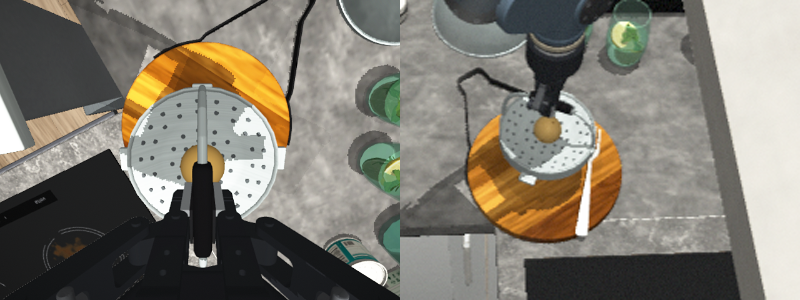

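The dish is level within 1°, the potato is centred at (202,163), and the TCP is over the board's middle with the dish about 10 cm above it. I'll let it settle and hand in.

Request:
step_arm --moves '[0, 0, 0, 0, 0, 0, 0, 0, 0, 0, 0, 0, 0, 0, 0, 0, 0, 0, 0, 0, 0, 0, 0, 0, 0, 0, 0, 0, 0, 0]' --grip_force 60

```text
t: 14.9
tcp_pos: [0.434, -0.1816, 0.2715]
tool_rot: [0.771, 0.637, -0.0, -0.0]
force: [0.4, -0.2, -3.6]
finger_gap: 0.127
gripper_force: 58.4
```

```bash
python3 -c "
from station import manip
print(manip.sign_off())"
```

```text
the job is handed in; nothing more can be done
None
```

I unlocked the dish, lifted it out and handed the job in at 14.9 s with it held still and level to within about 1°, about 10 cm above the middle of the board, the potato centred and nothing else touched.

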